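# Third hand at the manifold jig

## Robot

A 7-joint arm with a two-finger parallel gripper is mounted at the origin on the work surface. World frame = base frame: x ahead of the robot, y to its left, z up, the work surface at z = 0. Lengths are in m, angles in degrees, forces in N, time in s.
With the tool pointing down it reaches from about 0.35 to 0.775 m from the base axis. Payload 3.1 kg.
Tool frame: the origin (TCP) lies between the finger pads; the fingertips stand 17 mm ahead of it and the grasp point (between the pads) lies 2 mm behind it; z points along the fingers, y is the direction in which the jaws open and shut (so a half turn about z gives the same grasp; the last joint's range is limited). The gripper opens to 85 mm and grips with 20 to 120 N. Pads are 22 mm wide; open, the fingers measure 114 mm over their backs; the gripper's body (76 mm by 85 mm) begins 54 mm behind the grasp point. The pads swing forward as they close: fully open they stand 13 mm farther back than shut.
Start: joints at [70.319, 17.813, 0.802, 86.603, -0.252, 75.585, -1.558], TCP at [0.164, -0.525, 0.222] pointing down, gripper open.
Joint ranges: [-154.91, 154.91], [-16.99, 109.72], [-72.82, 74.43], [7.12, 147.25], [-82.49, 262.49], [11.32, 116.49], [-174.64, 174.64]. Speed limits (degrees/s): [159.86, 159.86, 180, 180, 180, 180, 180].

## Interface

Orientations are given as a 3x3 rotation matrix whose columns are the frame's x, y, z axes.
In Python, from plant import get_obs, read_camera, sign_off, masks_of, spot_point gives the robot as it stands.
- The arm moves only by the tool play_rows, never from a script. Its argument "rows" is text: rows parted by semicolons, each of 6 numbers parted by spaces: the shift along the tool's x, y, z in cm, then the turn, a rotation vector about the tool's x, y, z in rad. A call has 1 to 12 rows; each row shifts and turns the pose as measured when the row begins, along the tool's axes as they then stand; what a row does not reach is not made up. A row lasts 1/10 s, in which the tool goes at most 50 mm and 8.59 degrees, less where a joint would pass 70% of its speed; a pose out of reach is approached as far as the arm can. A call with a gripper value outside its range is refused whole. "claw" is the finger opening in cm, from 0 to 8.54, set as the call begins (left out, the last holds). The fingers move at their own pace and stop on an object; "force" is the grip in N (left out, the last holds). Time passes only in rows, so rows that do not move let the fingers close. It gives the time, the measured TCP pose, the force and the opening at its end, in the units of the state.
- get_obs(): the state, without advancing time (a new reading comes with each control period).
- read_camera(name): name is "scene" or "top" or "wrist"; returns a dict with "img" (420x560x3 uint8, red, green, blue), "fx", "fy", "cx", "cy" (pixels), "R" (3x3) and "t" (3): a world point X has camera coordinates R X + t. Camera axes: x right, y down, z forward; pixel columns grow to the right and rows downward; lengths in m; the calibration is good to about 2 mm. A picture is of the moment at which its call begins. There is no depth.
- sign_off(): hands the job in, once; it reports no verdict.
Trained networks look in the newest picture that a camera, given by its name, has taken for a name from the list of things; names that differ only in an ending like _2 or _b are one class to them, and where a whole thing is asked for, a point or a joint stands for the part that bears it (a point fixed in the world has none). Each returns a list of dicts, best first, with "p" (0 to 1); they miss things now and then, are a little off and sometimes report something else, mostly with a low value. They report only what shows in the picture. A call takes as long as a camera call. They do not tell look-alikes from the thing itself.
- masks_of(camera, query): "mask" (420x560 bool, what is visible of it).
- spot_point(camera, query): "centre" ([x, y, z] in m, in world coordinates, good to about 4 mm: a listed point, or the origin of a listed thing).
The state is a dict: "t": time; "joints": joint angles; "dq": joint speeds; "effort": joint torques, N m; "eef_pos": TCP position; "eef_rot": TCP orientation; "force": force on the tool from outside, world axes, zero at the start; "torque": the same for the moment, N m; "grip_width": opening from 0.0 (shut) to 1.0 (fully open).
Only numpy, scipy, OpenCV 4.12 (cv2) and the standard library are available. Lean on these libraries where they do the work, as an engineer would, in place of code of your own. Each camera call takes 0.05 s, during which the arm holds its last target. There are 200 camera calls.

## Task

Take the brass manifold with the hose spigot out of the blue tray, lay it flat in the jig's channel with its plain end towards the spring-backed steel fence plate, and push it gently and squarely against the plate until the plate is pushed back about level with the front of the two fixed aluminium cheeks, a steady push of about 10 N. Finish while still gripping it and pushing like that, as a third hand for the colleague who will bolt it down; do not let go. Do not ram the plate to its hard stop, and leave the spare block, the two finished valves and the screwdriver where they are.

Things in the scene. Friction and masses are not known exactly. Their poses are not given: they have to be found in the camera images.
- manifold: brass manifold, loose, 0.4 to 0.6 kg: block 80 long (its x) x 32 wide (y) x 34 high (z), two round ports 18 in diameter, 10 high, on top at x = -24 and +24 mm. A barbed hose spigot (17 in diameter, 25 long, at half height) sticks out of its -x end; the +x end is plain and flat. Origin: centre of the block's underside. Stands upright in the tray; grasp its 32 mm width from above
- manifold_face (a point): centre of the manifold's plain flat end (x = +40, z = 17 mm in the manifold's frame)
- jig: fixed steel jig plate 240 (x) x 110 (y) x 12 high; origin: centre of its underside, on the bench. The channel runs along x; its floor is the plate's top (z = 12), between two rails 8 high from x = -90 to +40 mm, inner faces at y = -20.5 and +20.5 mm. It is open on top and at -x; the fence plate closes its +x end
- cheeks (a point): point of the jig midway between the front faces of the two fixed aluminium cheeks that stand either side of the fence plate (each 50 long, 14 thick, 40 above the jig plate, 72 mm clear between them); x = +60, y = 0, z = 14 mm in the jig's frame: the fence plate's origin comes here when it is level with the cheeks
- fence_plate: steel fence plate, 12 thick (x), 66 wide (y), 36 high; axes as the jig's; origin at the bottom centre of the face that looks down the channel, at rest at x = +50, z = 14 mm in the jig's frame. Slides along the jig's +x only, on springs: pushing it back by d mm takes 2 + 0.8 d newtons, so 10 N when level with the cheeks (d = 10 mm); hard stop at d = 22 mm
- tray: fixed blue open tray 300 (x) x 210 (y) x 35 high, walls and floor 5 mm thick; origin at the centre of its underside. The manifold and the spare block stand in it, side by side, about 130 mm apart along its x, in either order
- spare_block: bystander: short brass block 45 long x 32 wide x 34 high with one port on top and no spigot, in the tray; origin at the centre of its underside
- valve0: bystander: finished brass valve standing on the bench, 36 in diameter, 60 high; origin at the centre of its underside
- valve1: bystander: another valve like it
- screwdriver: bystander: screwdriver lying on the bench near its left side; origin on its underside
Not all that is in view belongs to the job. What is shaped like the manifold but black, pink or turquoise is not meant.

How it is judged:
By the outcome, as a careful person would: the job done as asked, in the order asked, and still so for the second after the job is handed in, while the arm keeps its last pose, push and grip.
It also fails if it takes over 42 s, if anything falls off the work surface, if the arm or the gripper's body presses on something with over 40 N, if the wrist force passes 120 N, or if a joint passes its speed limit or range.

## Working session

There is one attempt and no reset: what is moved stays moved. The work goes in short steps, Python scripts to look and compute and a tool call to move; the robot and the scene stay as the last step left them, time stands still between calls to the robot, and variables do not carry over. Pictures are saved under pics/ and viewed, about 8 in all and at most 12, crops included, and the job is handed in when it is done.

Besides the shell and the picture viewer there is one more tool, called by a JSON object that holds its "name" and its "arguments". play_rows: Moves the arm, as the interface text tells. Its arguments: {"type":"object","properties":{"rows":{"type":"string"},"claw":{"type":"number"},"force":{"type":"number"}},"required":["rows"]}

```bash
mkdir -p pics; ls
python3 - <<'E'
from plant import *
import cv2,numpy as np
o=get_obs();print(o['t'],o['eef_pos'],o['eef_rot'],o['force'],o['grip_width'])
ims=[]
for c in ("scene","top"):
    d=read_camera(c);ims.append(d['img'])
    cv2.imwrite(f'pics/{c}0.png',cv2.cvtColor(d['img'],cv2.COLOR_RGB2BGR))
    print(c,d['fx'],d['cx'],d['cy'],np.round(d['R'],3).tolist(),d['t'])
    for q in ("manifold","manifold_face","jig","cheeks","fence_plate","tray","spare_block","valve0","screwdriver"):
        print(q,[(np.round(r['centre'],3).tolist(),round(r['p'],2)) for r in spot_point(c,q)])
E
```

```text
pics
0.0 [ 0.16329273 -0.52444832  0.22102336] [[ 9.54765596e-01  2.97358471e-01 -7.71633348e-04]
 [ 2.97359458e-01 -9.54763149e-01  2.16390836e-03]
 [-9.32706023e-05 -2.29547773e-03 -9.99997361e-01]] [ 0.81281056 -0.1848255  -0.70593319] 0.9989833536151664
scene 489.46260694238583 284.16314426550207 206.61452604296332 [[-0.332, 0.943, 0.009], [0.733, 0.264, -0.627], [-0.594, -0.202, -0.779]] [ 0.19215095 -0.40315707  1.62638768]
manifold [([0.799, -0.265, 0.003], 0.98), ([0.388, -0.454, -0.001], 0.84), ([0.525, -0.043, -0.003], 0.73), ([0.552, -0.473, -0.002], 0.64), ([0.532, 0.135, -0.002], 0.31)]
manifold_face [([0.799, -0.306, 0.016], 0.9), ([0.565, -0.031, 0.017], 0.82), ([0.414, -0.429, 0.016], 0.75), ([0.592, -0.257, 0.022], 0.7), ([0.591, -0.471, 0.014], 0.67)]
jig [([0.531, 0.134, -0.004], 0.76)]
cheeks [([0.467, 0.121, 0.006], 0.64)]
fence_plate [([0.479, 0.126, 0.012], 0.84)]
tray [([0.555, -0.26, -0.001], 0.88)]
spare_block [([0.634, -0.238, 0.003], 0.69), ([0.488, -0.246, 0.004], 0.54)]
valve0 [([0.777, 0.057, 0.0], 0.56), ([0.478, 0.127, 0.013], 0.45)]
screwdriver [([0.
[... 180 characters left out ...]
32 1.068765  ]
manifold [([0.627, -0.237, 0.006], 0.94), ([0.526, -0.042, 0.002], 0.72), ([0.391, -0.46, 0.0], 0.67), ([0.798, -0.262, -0.0], 0.62), ([0.553, -0.47, 0.002], 0.6)]
manifold_face [([0.79, -0.302, 0.019], 0.97), ([0.589, -0.256, 0.026], 0.94), ([0.59, -0.473, 0.018], 0.66), ([0.415, -0.426, 0.018], 0.65), ([0.567, -0.03, 0.015], 0.57)]
jig [([0.532, 0.133, 0.003], 0.82)]
cheeks [([0.467, 0.124, 0.013], 0.69)]
fence_plate [([0.475, 0.127, 0.012], 0.66)]
tray [([0.557, -0.258, 0.002], 0.91)]
spare_block [([0.489, -0.241, 0.006], 0.73), ([0.591, -0.255, 0.028], 0.72)]
valve0 [([0.774, 0.052, 0.003], 0.69), ([0.745, -0.026, -0.004], 0.5)]
screwdriver [([0.375, 0.432, -0.001], 0.85)]
```

View pics/top0.png

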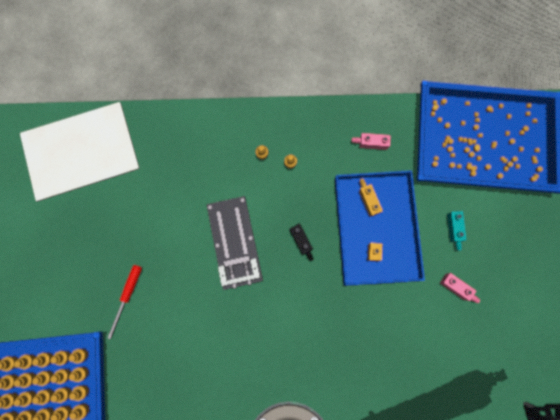

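View pics/scene0.png

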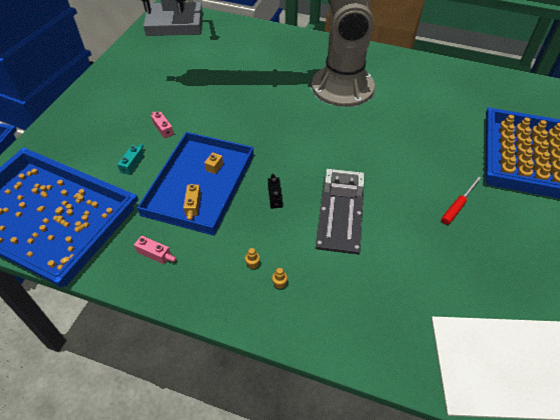

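The top view shows the manifold in the tray at (371,199), with its spigot pointing to the far side and its plain end towards the robot. The spare block is at (376,252). The jig's fence is at its near end, around (238,268), so the job needs only a small turn. I'll approach above the manifold.

{"name": "play_rows", "arguments": {"rows": "4.8 -1.24 0 0 0 0;4.8 -1.24 0 0 0 0;4.8 -1.24 0 0 0 0;4.8 -1.24 0 0 0 0;4.8 -1.24 0 0 0 0;4.8 -1.24 0 0 0 0;4.8 -1.24 0 0 0 0;4.8 -1.24 0 0 0 0;4.8 -1.24 0 0 0 0;4.8 -1.24 0 0 0 0;4.8 -1.24 0 0 0 -0.09;0 0 0 0 0 -0.09", "claw": 8.5}}

```text
t: 2.2
eef_pos: [0.6345, -0.2399, 0.2175]
eef_rot: [[0.89, 0.455, -0.001], [0.455, -0.89, -0.002], [-0.002, 0.001, -1.0]]
force: [-0.2, 1.4, -0.4]
grip_width: 0.997
```

```bash
cat > h.py <<'E'
from plant import *
import cv2,numpy as np
def yaw(o): r=np.array(o['eef_rot']);return np.degrees(np.arctan2(r[1,0],r[0,0]))
def st():
    o=get_obs();print('t',round(o['t'],2),'p',np.round(o['eef_pos'],4),'yaw',round(yaw(o),2),'tilt',np.round(np.array(o['eef_rot'])[:2,2],4),'F',np.round(o['force'],1),'T',np.round(o['torque'],2),'w',round(o['grip_width']*85.4,1));return o
def shot(c,name):
    d=read_camera(c);cv2.imwrite(f'pics/{name}.png',cv2.cvtColor(d['img'],cv2.COLOR_RGB2BGR));return d
def ray(d,uv,z):
    "world points at height z for pixels uv"
    uv=np.atleast_2d(uv).astype(float);R=np.array(d['R']);C=-R.T@np.array(d['t'])
    v=np.c_[(uv[:,0]-d['cx'])/d['fx'],(uv[:,1]-d['cy'])/d['fy'],np.ones(len(uv))]@R
    return C+v*((z-C[2])/v[:,2])[:,None]
def proj(d,X):
    X=np.atleast_2d(X);c=X@np.array(d['R']).T+np.array(d['t'])
    return np.c_[d['fx']*c[:,0]/c[:,2]+d['cx'],d['fy']*c[:,1]/c[:,2]+d['cy']]
def spots(c,q): return [(np.round(r['centre'],4).tolist(),round(r['p'],2)) for r in spot_point(c,q)]
E
python3 - <<'E'
from h import *
st();d=shot('wrist','w1');print(np.round(d['R'],3).tolist(),np.round(-np.array(d['R']).T@d['t'],3))
for q in ('manifold','manifold_face'):print(q,spots('wrist',q))
E
```

```text
t 2.2 p [ 0.6345 -0.2399  0.2175] yaw 27.07 tilt [-0.001  -0.0017] F [-0.2  1.4 -0.4] T [ 0.02  0.04 -0.02] w 85.1
[[0.454, -0.891, 0.002], [-0.845, -0.431, 0.316], [-0.281, -0.145, -0.949]] [ 0.707 -0.202  0.37 ]
manifold [([0.6275, -0.2354, 0.0035], 0.87), ([0.7939, -0.2652, 0.0012], 0.85), ([0.3908, -0.459, -0.0004], 0.75), ([0.5295, -0.0471, 0.0029], 0.58), ([0.5554, -0.2573, 0.0009], 0.51)]
manifold_face [([0.7959, -0.3019, 0.017], 0.9), ([0.414, -0.4292, 0.0191], 0.79), ([0.5911, -0.2518, 0.0228], 0.7), ([0.5897, -0.4694, 0.0155], 0.59)]
```

View pics/w1.png

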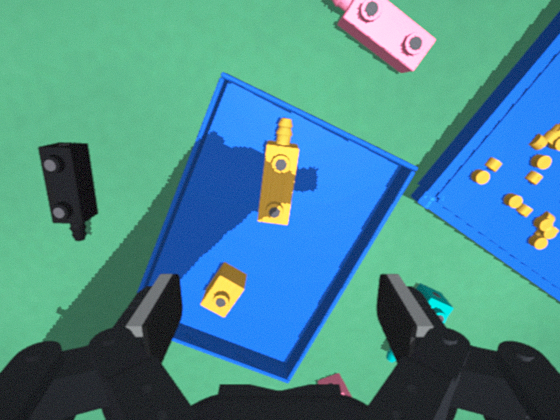

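The wrist view shows the manifold with port centres near (281,165) and (274,211) and the spigot at the top. The fingers clear the tray walls. Next I'll back-project the ports.

Run:
```python
from h import *
o=st();d=read_camera('wrist')
P=ray(d,[[281,165],[274,211]],.049);a=P[1]-P[0];print(P,np.linalg.norm(a),np.degrees(np.arctan2(-a[1],-a[0])))
m=max(masks_of('wrist','manifold'),key=lambda r:r['mask'][150:225,255:300].sum())['mask'].astype(np.uint8)
ys,xs=np.nonzero(m);print(xs.min(),xs.max(),ys.min(),ys.max())
c=d['img'][100:240,220:340];c=cv2.resize(c,None,fx=5,fy=5,interpolation=cv2.INTER_CUBIC)
cv2.imwrite('pics/w1c.png',cv2.cvtColor(c[:600],cv2.COLOR_RGB2BGR))
# model check: corners of the block top for the estimated pose
C=P.mean(0);th=np.arctan2(a[1],a[0]);x=np.array([np.cos(th),np.sin(th)]);y=np.array([-x[1],x[0]])
for sx,sy in((40,16),(40,-16),(-40,-16),(-40,16)):print(np.round(proj(d,[*(C[:2]+(x*sx+y*sy)/1000),.039])))
```

```text
t 2.35 p [ 0.6286 -0.2494  0.2192] yaw 26.1 tilt [-0.0045 -0.0103] F [-0.1 -0.3  0.3] T [-0.03 -0.02 -0.06] w 85.1
[[ 0.64484914 -0.24480427  0.049     ]
 [ 0.60027009 -0.25895503  0.049     ]] 0.046771094982851535 17.611042666217244
251 291 106 214
[[287. 225.]]
[[256. 221.]]
[[267. 144.]]
[[300. 148.]]
```

View pics/w1c.png

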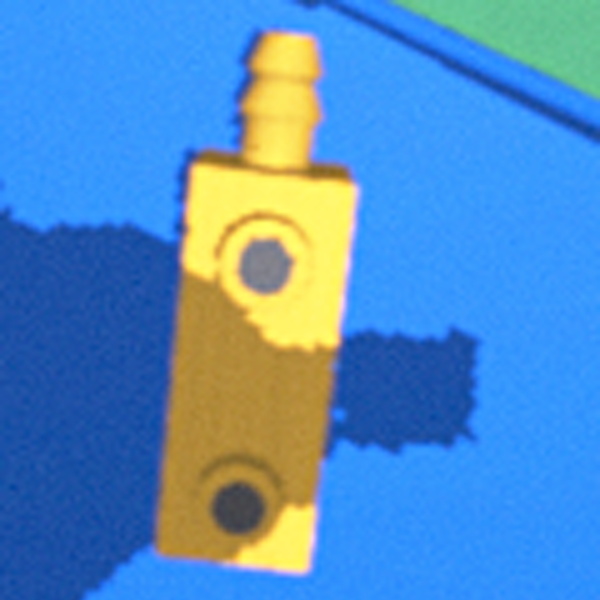

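The arm was still settling in the first picture. In the settled crop the ports are at full-frame pixels (273,153) and (267.8,201.6), so I'll recompute from those.

Run:
```python
from h import *
o=st();d=read_camera('wrist')
P=ray(d,[[273,153],[267.8,201.6]],.049);a=P[1]-P[0];C=P.mean(0);th=np.arctan2(a[1],a[0]);print(C,np.linalg.norm(a),np.degrees(np.arctan2(-a[1],-a[0])))
x=np.array([np.cos(th),np.sin(th)]);y=np.array([-x[1],x[0]])
for sx,sy in((40,16),(40,-16),(-40,-16),(-40,16)):print((proj(d,[*(C[:2]+(x*sx+y*sy)/1000),.039])[0]-[220,100])*5)
p=np.array(o['eef_pos']);R=np.array(o['eef_rot'])
print('tool shift cm',100*R.T@(np.array([*C[:2],.032])-p),'turn z rad',-np.radians(np.degrees(np.arctan2(-a[1],-a[0]))-yaw(o)))
st()
```

```text
t 2.45 p [ 0.6275 -0.2515  0.2201] yaw 25.91 tilt [-0.004  -0.0117] F [-0.3 -0.5 -0.3] T [0.03 0.06 0.03] w 85.6
[ 0.62794248 -0.2434817   0.049     ] 0.0483026172031902 19.449014957628602
[309.47701963 574.15896019]
[154.71833885 558.24988348]
[190.69474532 164.26090299]
[357.36205087 183.13064246]
tool shift cm [ 0.55361251 -0.86796816 18.80012092] turn z rad 0.11276298607678456
t 2.5 p [ 0.6274 -0.2516  0.2203] yaw 25.91 tilt [-0.0036 -0.0117] F [-0.2  0.4  1.4] T [-0.04 -0.01  0.  ] w 85.2
```

The projected model corners match the crop. I'll align and go down in stages.

{"name": "play_rows", "arguments": {"rows": "0.55 -0.87 0 0.009 0.008 0.113;0 0 3.5 0 0 0;0 0 4 0 0 0;0 0 3 0 0 0;0 0 1 0 0 0;0 0 0 0 0 0;0 0 0 0 0 0"}}

```text
t: 3.2
eef_pos: [0.6251, -0.2542, 0.1102]
eef_rot: [[0.952, 0.305, 0.01], [0.305, -0.952, -0.01], [0.006, 0.013, -1.0]]
force: [-0.1, -0.2, -0.4]
grip_width: 0.998
```

```bash
cat >> h.py <<'E'
def togo(o,X,yw):
    R=np.array(o['eef_rot']);d=R.T@np.array([0,0,-1.]);print('cm',np.round(100*R.T@(np.array(X)-o['eef_pos']),2),'turn',np.round([-d[1],d[0],-np.radians(yw-yaw(o))],3))
E
python3 - <<'E'
from h import *
togo(st(),[.628,-.2435,.033],19.45)
E
```

```text
t 3.2 p [ 0.6251 -0.2542  0.1102] yaw 17.77 tilt [ 0.0098 -0.0102] F [-0.1 -0.2 -0.4] T [-0.03  0.04  0.03] w 85.2
cm [ 0.56 -1.03  7.71] turn [ 0.013 -0.006 -0.029]
```

{"name": "play_rows", "arguments": {"rows": "0.56 -1.03 0 0.013 -0.006 -0.029;0 0 0 0 0 0;0 0 0 0 0 0"}}

```text
t: 3.5
eef_pos: [0.6304, -0.243, 0.1155]
eef_rot: [[0.943, 0.334, 0.008], [0.334, -0.943, -0.002], [0.007, 0.004, -1.0]]
force: [-0.6, -0.5, 0.7]
grip_width: 0.994
```

Run:
```python
from h import *
togo(st(),[.628,-.2435,.033],19.45);d=read_camera('wrist');shot('wrist','w2');togo(st(),[.628,-.2435,.033],19.45)
th=np.radians(199.45);C=np.array([.628,-.2435]);x=np.array([np.cos(th),np.sin(th)])
im=cv2.imread('pics/w2.png')
d=read_camera('wrist')
for s in(-.024,.024):cv2.circle(im,tuple(int(v) for v in proj(d,[*(C+x*s),.049])[0]),2,(0,0,255),-1)
cv2.imwrite('pics/w2m.png',im)
```

```text
t 3.5 p [ 0.6304 -0.243   0.1155] yaw 19.5 tilt [ 0.0076 -0.0018] F [-0.6 -0.5  0.7] T [0.02 0.03 0.01] w 84.9
cm [-0.29 -0.07  8.25] turn [ 0.004 -0.007  0.001]
t 3.6 p [ 0.6304 -0.2423  0.1153] yaw 19.53 tilt [ 0.0077 -0.0008] F [-0.1  0.6 -0.3] T [ 0.04 -0.02  0.04] w 85.3
cm [-0.33  0.01  8.23] turn [ 0.003 -0.007  0.001]
```

View pics/w2m.png

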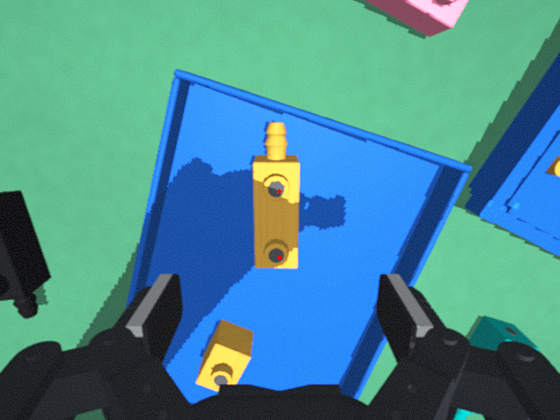

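Marks and ports agree to about 1 mm and the jaws are aligned. I'll descend in full.

{"name": "play_rows", "arguments": {"rows": "-0.3 0 2.5 0.003 -0.007 0;0 0 2.5 0 0 0;0 0 2 0 0 0;0 0 0.5 0 0 0;0 0 0 0 0 0;0 0 0 0 0 0"}}

```text
t: 4.25
eef_pos: [0.6293, -0.2449, 0.0405]
eef_rot: [[0.943, 0.333, 0.004], [0.333, -0.943, -0.003], [0.002, 0.004, -1.0]]
force: [0.3, -0.3, 0.3]
grip_width: 0.992
```

Run:
```python
from h import *
togo(st(),[.628,-.2435,.033],19.45)
```

```text
t 4.25 p [ 0.6293 -0.2449  0.0405] yaw 19.48 tilt [ 0.0037 -0.0031] F [ 0.3 -0.3  0.3] T [0.01 0.01 0.  ] w 84.7
cm [-0.07 -0.18  0.75] turn [ 0.004 -0.002  0.   ]
```

{"name": "play_rows", "arguments": {"rows": "0 -0.18 0.75 0.004 -0.003 0;0 0 0 0 0 0;0 0 0 0 0 0"}}

```text
t: 4.55
eef_pos: [0.6308, -0.2438, 0.0356]
eef_rot: [[0.943, 0.333, 0.004], [0.333, -0.943, -0.002], [0.003, 0.003, -1.0]]
force: [0.6, 0.1, 0.5]
grip_width: 0.994
```

{"name": "play_rows", "arguments": {"rows": "0 0 0 0 0 0;0 0 0 0 0 0;0 0 0 0 0 0;0 0 0 0 0 0;0 0 0 0 0 0;0 0 0 0 0 0;0 0 0 0 0 0;0 0 0 0 0 0", "claw": 2.0, "force": 70}}

```text
t: 5.35
eef_pos: [0.6315, -0.2441, 0.037]
eef_rot: [[0.943, 0.333, 0.006], [0.333, -0.943, -0.003], [0.005, 0.005, -1.0]]
force: [-0.2, 0.6, -0.2]
grip_width: 0.235
```

Run:
```python
from h import *
togo(st(),[.628,-.2435,.033],19.45)
```

```text
t 5.35 p [ 0.6315 -0.2441  0.037 ] yaw 19.47 tilt [ 0.0064 -0.0027] F [-0.2  0.6 -0.2] T [0.01 0.   0.03] w 20.1
cm [-0.32 -0.17  0.39] turn [ 0.005 -0.005  0.   ]
```

Run:
```python
from h import *
shot('wrist','w3')
```

```text
(no output)
```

View pics/w3.png

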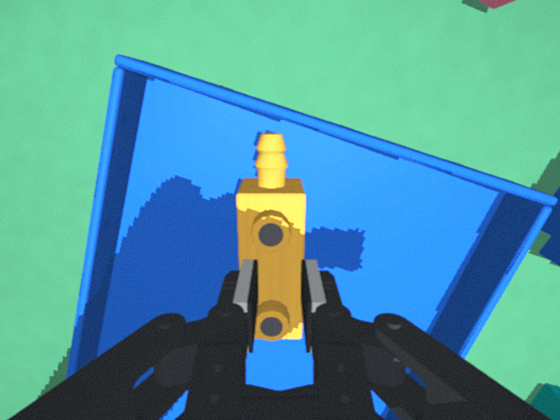

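Run:
```python
from h import *
im=cv2.imread('pics/w3.png')[160:400,170:390]
a=cv2.resize(im,None,fx=2.5,fy=2.5,interpolation=cv2.INTER_CUBIC)
d=read_camera('scene');s=d['img'][...,::-1]
p=proj(d,get_obs()['eef_pos'])[0].astype(int);print(p)
b=cv2.resize(s[p[1]-60:p[1]+50,max(0,p[0]-45):p[0]+45],(250,int(110*250/90)),interpolation=cv2.INTER_CUBIC)
o=np.zeros((600,800,3),np.uint8);o[:a.shape[0],:a.shape[1]]=a;o[:b.shape[0],a.shape[1]:a.shape[1]+250]=b[:, :250]
cv2.imwrite('pics/w3c.png',o)
st()
```

```text
[188 195]
t 5.45 p [ 0.6316 -0.244   0.037 ] yaw 19.47 tilt [ 0.0064 -0.0027] F [-0.4 -0.8  0.5] T [-0.04  0.03  0.01] w 19.9
```

View pics/w3c.png

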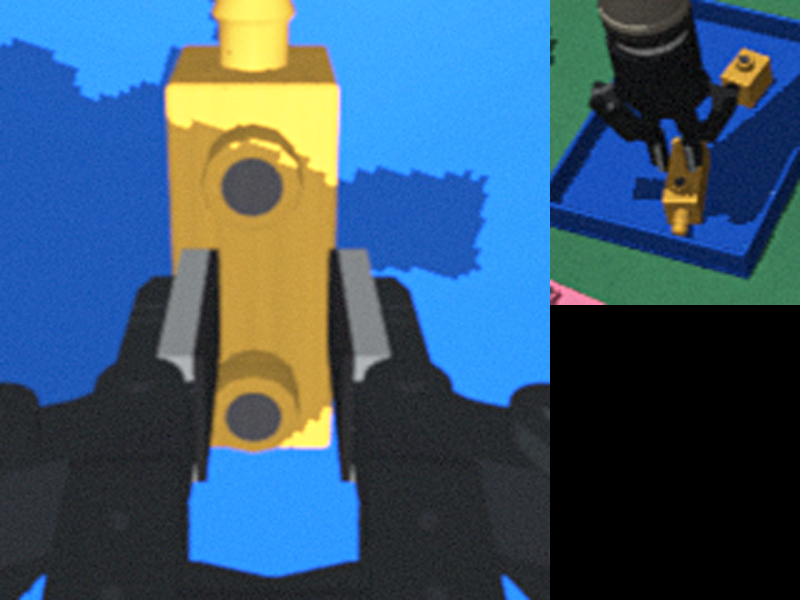

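Run:
```python
from h import *
o=st();d=read_camera('wrist');p=np.array(o['eef_pos']);R=np.array(o['eef_rot'])
print('cam in tool',R.T@(-np.array(d['R']).T@d['t']-p),d['fx'])
for x in(.011,-.011):
  for z in(.017,.004,-.013,-.02):
    print(x,z,[np.round(proj(d,p+R@[x,y,z])[0]).tolist() for y in(-.01,.01,-.016,.016)])
C=np.array([.628,-.2435]);th=np.radians(199.45);x=np.array([np.cos(th),np.sin(th)])
for s in(-.024,.024):print(proj(d,[*(C+x*s),.049]))
for c in('scene','top'):
  d=read_camera(c);print(spots(c,'manifold')[:5])
```

```text
t 5.45 p [ 0.6316 -0.244   0.037 ] yaw 19.47 tilt [ 0.0064 -0.0027] F [-0.4 -0.8  0.5] T [-0.04  0.03  0.01] w 19.9
cam in tool [ 0.08117278 -0.00023266 -0.15214973] 342.88823172869866
0.011 0.017 [[261.0, 234.0], [298.0, 234.0], [249.0, 234.0], [309.0, 234.0]]
0.011 0.004 [[259.0, 244.0], [300.0, 244.0], [247.0, 244.0], [312.0, 244.0]]
0.011 -0.013 [[257.0, 259.0], [302.0, 259.0], [244.0, 259.0], [315.0, 259.0]]
0.011 -0.02 [[256.0, 267.0], [303.0, 267.0], [242.0, 267.0], [317.0, 267.0]]
-0.011 0.017 [[261.0, 271.0], [298.0, 271.0], [251.0, 271.0], [308.0, 271.0]]
-0.011 0.004 [[260.0, 283.0], [299.0, 283.0], [249.0, 283.0], [310.0, 283.0]]
-0.011 -0.013 [[258.0, 302.0], [301.0, 302.0], [246.0, 302.0], [314.0, 302.0]]
-0.011 -0.02 [[257.0, 311.0], [302.0, 311.0], [244.0, 311.0], [315.0, 311.0]]
[[275.87768291 238.25616728]]
[[276.20370244 329.38382867]]
[([0.5247, -0.0448, -0.0026], 0.69), ([0.551, -0.4697, -0.0016], 0.69), ([0.6339, -0.2381, 0.0024], 0.65), ([0.3923, -0.4581, -0.002], 0.59), ([0.799, -0.2652, 0.0021], 0.56)]
[([0.5291, -0.0442, 0.0036], 0.94), ([0.7995, -0.2608, -0.0004], 0.86), ([0.626, -0.2392, 0.0068], 0.74), ([0.5517, -0.4694, 0.0021], 0.71), ([0.3895, -0.4567, -0.0004], 0.59)]
```

The pads closed to the commanded 20 mm with no contact. In the wrist image the tips lie above the block top: they match tool z of about -13 mm rather than the +17 mm given. So the grasp was too high. I'll open, go down 20 mm, which is safe under either reading, and measure where the open tips are.

{"name": "play_rows", "arguments": {"rows": "0 0 0 0 0 0;0 0 0 0 0 0;0 0 0 0 0 0;0 0 0 0 0 0;0 0 0 0 0 0;0 0 0 0 0 0;0 0 0 0 0 0", "claw": 7}}

```text
t: 6.4
eef_pos: [0.6316, -0.244, 0.037]
eef_rot: [[0.943, 0.333, 0.007], [0.333, -0.943, -0.003], [0.005, 0.005, -1.0]]
force: [0.1, -0.1, -0.3]
grip_width: 0.818
```

{"name": "play_rows", "arguments": {"rows": "-0.3 -0.1 0.8 0.005 -0.005 0;0 0 0.7 0 0 0;0 0 0.5 0 0 0;0 0 0 0 0 0;0 0 0 0 0 0"}}

```text
t: 6.9
eef_pos: [0.6274, -0.244, 0.0142]
eef_rot: [[0.943, 0.333, -0.002], [0.333, -0.943, 0.001], [-0.002, -0.002, -1.0]]
force: [0.5, -0.4, -0.5]
grip_width: 0.819
```

Run:
```python
from h import *
togo(st(),[.628,-.2435,.017],19.45);d=shot('wrist','w4');o=st();p=np.array(o['eef_pos']);R=np.array(o['eef_rot']);h=.0005*o['grip_width']*85.4
for z in(.017,.004,-.013,-.02):
    print(z,[np.round(proj(d,p+R@[x,y,z])[0]).tolist() for x in(.011,-.011) for y in(-h,h)])
```

```text
t 6.9 p [ 0.6274 -0.244   0.0142] yaw 19.46 tilt [-0.0023  0.0011] F [ 0.5 -0.4 -0.5] T [ 0.01  0.02 -0.02] w 70.0
cm [ 0.07 -0.03 -0.28] turn [-0.002  0.002  0.   ]
t 6.95 p [ 0.6273 -0.244   0.0141] yaw 19.46 tilt [-0.0025  0.0012] F [-0.8 -0.2 -0.2] T [ 0.01  0.03 -0.01] w 70.0
0.017 [[214.0, 234.0], [345.0, 234.0], [216.0, 271.0], [343.0, 271.0]]
0.004 [[209.0, 244.0], [350.0, 244.0], [212.0, 283.0], [347.0, 283.0]]
-0.013 [[202.0, 260.0], [357.0, 260.0], [205.0, 302.0], [354.0, 302.0]]
-0.02 [[198.0, 267.0], [361.0, 267.0], [202.0, 311.0], [357.0, 311.0]]
```

View pics/w4.png

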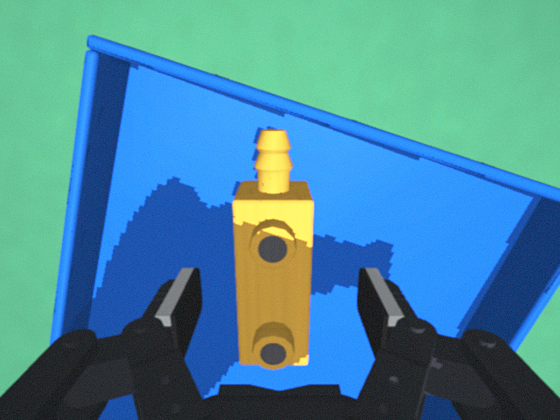

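The open tips match tool z of about -15 mm, only about 9 mm below the block top, and there's no contact. I'll go down a little further and then grip.

{"name": "play_rows", "arguments": {"rows": "0.1 0 0.4 -0.002 0.002 0;0 0 0.25 0 0 0;0 0 0 0 0 0;0 0 0 0 0 0"}}

```text
t: 7.35
eef_pos: [0.6289, -0.2436, 0.0076]
eef_rot: [[0.943, 0.333, 0.001], [0.333, -0.943, -0.0], [0.001, 0.001, -1.0]]
force: [-0.3, -0.7, -0.3]
grip_width: 0.819
```

Run:
```python
from h import *
togo(st(),[.628,-.2435,.008],19.45)
```

```text
t 7.35 p [ 0.6289 -0.2436  0.0076] yaw 19.47 tilt [ 0.0014 -0.0005] F [-0.3 -0.7 -0.3] T [0.03 0.06 0.  ] w 70.0
cm [-0.08 -0.04 -0.04] turn [ 0.001 -0.001  0.   ]
```

{"name": "play_rows", "arguments": {"rows": "0 0 0 0 0 0;0 0 0 0 0 0;0 0 0 0 0 0;0 0 0 0 0 0;0 0 0 0 0 0;0 0 0 0 0 0;0 0 0 0 0 0", "claw": 2.0, "force": 70}}

```text
t: 8.05
eef_pos: [0.6292, -0.243, 0.0083]
eef_rot: [[0.943, 0.334, 0.002], [0.334, -0.943, 0.0], [0.002, 0.001, -1.0]]
force: [0.3, 0.4, 0.4]
grip_width: 0.357
```

Run:
```python
from h import *
togo(st(),[.628,-.2435,.008],19.45);shot('wrist','w5');st()
```

```text
t 8.05 p [ 0.6292 -0.243   0.0083] yaw 19.5 tilt [0.002  0.0001] F [0.3 0.4 0.4] T [ 0.09  0.03 -0.01] w 30.5
cm [-0.13  0.01  0.03] turn [ 0.001 -0.002  0.001]
t 8.1 p [ 0.6293 -0.243   0.0084] yaw 19.5 tilt [0.0021 0.0001] F [-0.1  0.7  0.5] T [ 0.09 -0.    0.02] w 30.8
```

View pics/w5.png

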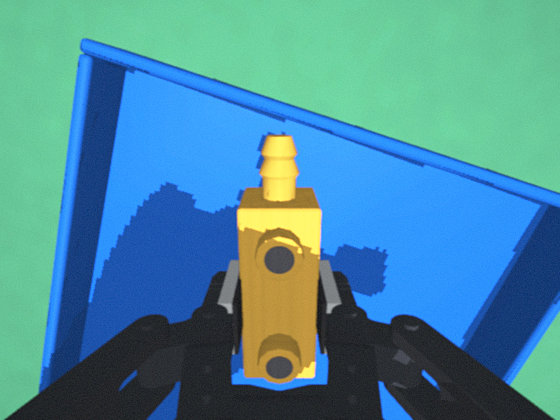

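Gripped at about 31 mm, with the ports in line with the tool axis at (278,259) and (279,367). I'll lift, carry the part beside the jig, and look.

{"name": "play_rows", "arguments": {"rows": "0 0 -3 0 0 0;0 0 -4 0 0 0;0 0 -4 0 0 0;0.75 -3 -1 0 0 0;0.75 -4.5 0 0 0 0;0.75 -4.5 0 0 0 0;0.75 -4.5 0 0 0 0;0.75 -4.5 0 0 0 0;0.75 -4.5 0 0 0 0.08;0 -2 0 0 0 0.09;0 0 0 0 0 0;0 0 0 0 0 0"}}

```text
t: 9.3
eef_pos: [0.5675, 0.0371, 0.115]
eef_rot: [[0.987, 0.158, -0.03], [0.158, -0.987, -0.0], [-0.03, -0.004, -1.0]]
force: [-0.0, -0.8, -5.0]
grip_width: 0.358
```

Run:
```python
from h import *
st();d=shot('wrist','w6');st()
for q in('jig','cheeks','fence_plate'):print(q,spots('wrist',q))
st()
```

```text
t 9.3 p [0.5675 0.0371 0.115 ] yaw 9.12 tilt [-0.0304 -0.0005] F [-0.  -0.8 -5. ] T [-0.08 -0.08 -0.  ] w 30.5
t 9.35 p [0.5674 0.0371 0.1149] yaw 9.06 tilt [-0.031   0.0003] F [-0.6 -0.1 -5.8] T [0.06 0.01 0.03] w 30.3
jig [([0.5242, 0.132, 0.0004], 0.87)]
cheeks [([0.4629, 0.1264, 0.0143], 0.61)]
fence_plate [([0.4782, 0.1249, 0.0113], 0.57)]
t 9.5 p [0.5687 0.0347 0.1156] yaw 8.81 tilt [-0.0288 -0.0007] F [ 0.1 -0.2 -5.5] T [-0.02 -0.1   0.04] w 30.9
```

View pics/w6.png

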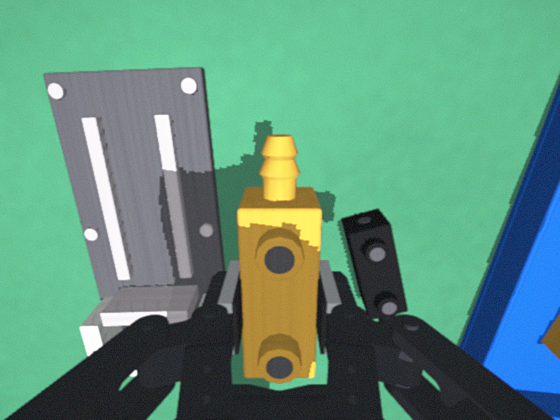

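The part is held: about 5.3 N of weight, no slip. The jig is on the left: its -x end corners are at (46,74) and (203,67), and the rails start at (90,118) and (162,115). I'll fit the jig's pose to the image edges.

```bash
cat > fit.py <<'E'
from h import *
from scipy.optimize import minimize
def seg(a,b,n=40): return np.linspace(a,b,n)
L=np.vstack([seg((-120,-55,12),(-120,55,12)),seg((-120,55,12),(-20,55,12)),seg((-120,-55,12),(-20,-55,12)),
 seg((-90,-20.5,20),(35,-20.5,20)),seg((-90,20.5,20),(35,20.5,20))])/1000
def world(q,L):
    c,s=np.cos(q[2]),np.sin(q[2]);return np.c_[q[0]+c*L[:,0]-s*L[:,1],q[1]+s*L[:,0]+c*L[:,1],L[:,2]]
def fit(d,q0,L=L):
    g=cv2.GaussianBlur(cv2.cvtColor(d['img'],cv2.COLOR_RGB2GRAY),(3,3),0)
    D=np.minimum(cv2.distanceTransform(255-cv2.Canny(g,40,100),cv2.DIST_L2,5),12).astype(np.float32)
    def cost(q):
        p=proj(d,world(q,L)).astype(np.float32);return cv2.remap(D,p[:,:1],p[:,1:],cv2.INTER_LINEAR,borderValue=12).mean()
    best=min((minimize(cost,np.array(q0)+[a,b,e],method='Nelder-Mead',options=dict(initial_simplex=np.array(q0)+[a,b,e]+np.array([[0,0,0],[.004,0,0],[0,.004,0],[0,0,.03]]),xatol=1e-5,fatol=1e-4)) for a in(-.005,0,.005) for b in(-.005,0,.005) for e in(-.03,.03)),key=lambda r:r.fun)
    return best.x,best.fun
E
python3 - <<'E'
from fit import *
for c in('wrist','wrist'):
    d=read_camera(c);q,f=fit(d,[.530,.133,np.radians(189.6)]);print(c,q[:2],np.degrees(q[2])-180,'res px',f)
o=st();R=np.array(o['eef_rot']);p=np.array(o['eef_pos'])
im=cv2.cvtColor(d['img'],cv2.COLOR_RGB2BGR)
for u in proj(d,world(q,L)):cv2.circle(im,tuple(int(round(v)) for v in u),0,(0,0,255),-1)
cv2.imwrite('pics/w7.png',cv2.resize(im[40:400,20:340],None,fx=1.6,fy=1.6))
# manifold in the tool frame: port tops at tool z=-.0407
dt=dict(d);dt['R']=np.array(d['R'])@R;dt['t']=np.array(d['R'])@p+d['t']
P=ray(dt,[[279,259],[279,366.5]],-.0407);print('ports in tool',P*1000)
E
```

```text
wrist [0.52627935 0.13628817] 11.293996449081021 res px 0.42622801661491394
wrist [0.52615014 0.13625027] 11.23294870909541 res px 0.41296496987342834
t 9.6 p [0.5688 0.035  0.1158] yaw 8.8 tilt [-0.0284 -0.0002] F [-0.   0.4 -5.5] T [ 0.04 -0.05 -0.02] w 30.5
ports in tool [[ 2.51204362e+01  2.46451405e-03 -4.07000000e+01]
 [-2.29254120e+01 -4.51611923e-02 -4.07000000e+01]]
```

View pics/w7.png

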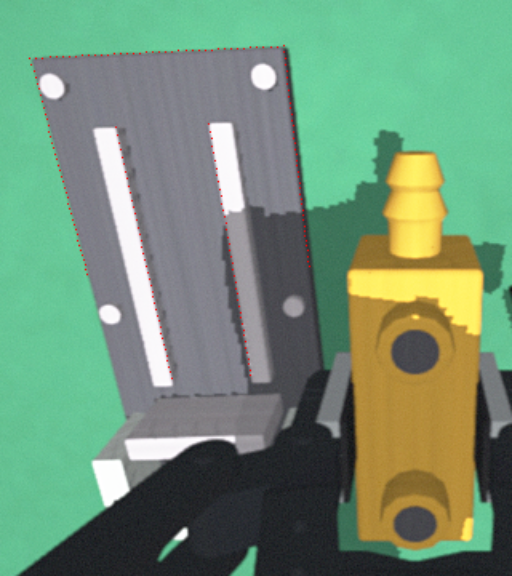

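The fit is excellent: 0.4 px residual, jig at (0.5262, 0.1363), yaw 191.25°. The part's centre sits at tool x of +1.1 mm. Now over the channel.

Run:
```python
from h import *
togo(st(),[.528,.1367,.10],11.25)
```

```text
t 9.6 p [0.5688 0.035  0.1158] yaw 8.8 tilt [-0.0284 -0.0002] F [-0.   0.4 -5.5] T [ 0.04 -0.05 -0.02] w 30.5
cm [ -2.43 -10.67   1.7 ] turn [-0.004  0.028 -0.043]
```

{"name": "play_rows", "arguments": {"rows": "-0.7 -3 0 0 0.028 -0.043;-0.7 -3 0.3 0 0 0;-0.7 -3 0.3 0 0 0;-0.3 -1.7 0 0 0 0;0 0 0 0 0 0;0 0 0 0 0 0;0 0 0 0 0 0"}}

```text
t: 10.3
eef_pos: [0.5296, 0.1271, 0.1106]
eef_rot: [[0.984, 0.18, 0.005], [0.18, -0.984, -0.0], [0.005, 0.001, -1.0]]
force: [-0.0, -0.6, -4.7]
grip_width: 0.356
```

Run:
```python
from h import *
togo(st(),[.528,.1367,.04],11.25)
```

```text
t 10.3 p [0.5296 0.1271 0.1106] yaw 10.35 tilt [ 0.0048 -0.0002] F [-0.  -0.6 -4.7] T [-0.08  0.02 -0.04] w 30.4
cm [-0.02 -0.98  7.06] turn [ 0.001 -0.005 -0.016]
```

{"name": "play_rows", "arguments": {"rows": "0 -0.98 0 0 -0.005 -0.016;0 0 0 0 0 0;0 0 2.5 0 0 0;0 0 2.5 0 0 0;0 0 1 0 0 0;0 0 0 0 0 0;0 0 0 0 0 0"}}

```text
t: 11.0
eef_pos: [0.5333, 0.1316, 0.0508]
eef_rot: [[0.982, 0.187, 0.006], [0.187, -0.982, -0.003], [0.005, 0.004, -1.0]]
force: [-0.2, -0.0, -4.3]
grip_width: 0.355
```

Run:
```python
from h import *
togo(st(),[.528,.1367,.018],11.25)
```

```text
t 11.0 p [0.5333 0.1316 0.0508] yaw 10.8 tilt [ 0.0057 -0.0032] F [-0.2 -0.  -4.3] T [-0.03 -0.03 -0.02] w 30.3
cm [-0.44 -0.61  3.28] turn [ 0.004 -0.005 -0.008]
```

{"name": "play_rows", "arguments": {"rows": "-0.45 -0.65 1 0.004 -0.006 -0.009;0 0 0 0 0 0;0 0 0 0 0 0"}}

```text
t: 11.3
eef_pos: [0.5294, 0.1382, 0.0425]
eef_rot: [[0.98, 0.197, 0.003], [0.197, -0.98, 0.001], [0.003, -0.0, -1.0]]
force: [0.3, 0.1, -4.0]
grip_width: 0.356
```

Run:
```python
from h import *
togo(st(),[.528,.1367,.018],11.25)
```

```text
t 11.3 p [0.5294 0.1382 0.0425] yaw 11.35 tilt [0.0031 0.0011] F [ 0.3  0.1 -4. ] T [ 0.02 -0.03  0.  ] w 30.4
cm [-0.17  0.12  2.45] turn [-0.    -0.003  0.002]
```

{"name": "play_rows", "arguments": {"rows": "-0.17 0.12 0.5 0 -0.003 0;0 0 0 0 0 0;0 0 0 0 0 0"}}

```text
t: 11.6
eef_pos: [0.5285, 0.137, 0.0381]
eef_rot: [[0.98, 0.197, 0.002], [0.197, -0.98, 0.001], [0.002, -0.001, -1.0]]
force: [0.3, -0.3, -4.6]
grip_width: 0.359
```

Run:
```python
from fit import *
o=st();togo(o,[.528,.1367,.018],11.25)
d=shot('wrist','w8');d=read_camera('wrist')
# rail fit with the visible -x half
L2=np.vstack([L[:40],seg((-120,55,12),(-60,55,12)),seg((-120,-55,12),(-60,-55,12)),seg((-90,-20.5,20),(-60,-20.5,20),30),seg((-90,20.5,20),(-60,20.5,20),30)/np.array(1)])
L2[40:]=L2[40:]/1000
q,f=fit(d,[.5262,.1363,np.radians(191.25)],L2);print(q[:2],np.degrees(q[2])-180,f)
```

```text
t 11.6 p [0.5285 0.137  0.0381] yaw 11.37 tilt [0.0019 0.0009] F [ 0.3 -0.3 -4.6] T [-0.   -0.04  0.06] w 30.6
cm [-0.06  0.02  2.01] turn [-0.001 -0.002  0.002]
[0.52587388 0.13622076] 11.320129470033919 0.38608086109161377
```

View pics/w8.png

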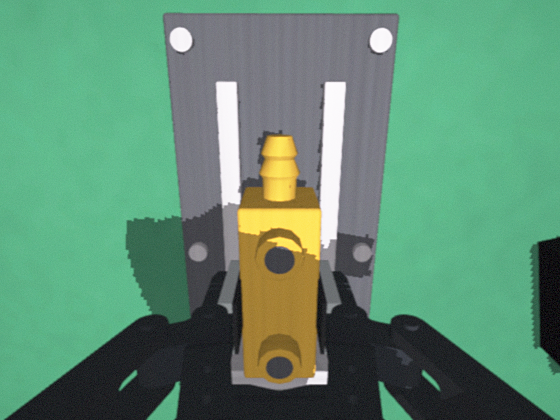

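The part is centred and parallel between the rails, and the refit agrees to under 0.5 mm. I'll lower to the floor, then step in gently.

{"name": "play_rows", "arguments": {"rows": "-0.05 0 0.7 0 -0.002 0;0 0 0.7 0 0 0;0 0 0.3 0 0 0;0 0 0 0 0 0;0 0 0 0 0 0"}}

```text
t: 12.2
eef_pos: [0.5276, 0.1365, 0.0189]
eef_rot: [[0.98, 0.197, -0.002], [0.197, -0.98, -0.0], [-0.002, -0.0, -1.0]]
force: [-1.0, 0.0, -4.2]
grip_width: 0.359
```

Run:
```python
from h import *
togo(st(),[.528,.1367,.0153],11.25)
```

```text
t 12.2 p [0.5276 0.1365 0.0189] yaw 11.35 tilt [-0.0016 -0.0001] F [-1.   0.  -4.2] T [-0.02  0.01  0.02] w 30.6
cm [ 0.05 -0.01  0.36] turn [-0.     0.002  0.002]
```

{"name": "play_rows", "arguments": {"rows": "0 0 0.25 0 0.002 0;0 0 0 0 0 0;0 0 0.1 0 0 0;0 0 0 0 0 0"}}

```text
t: 12.6
eef_pos: [0.5279, 0.1366, 0.0155]
eef_rot: [[0.98, 0.197, 0.001], [0.197, -0.98, 0.001], [0.001, -0.0, -1.0]]
force: [0.1, 1.4, -4.5]
grip_width: 0.361
```

Run:
```python
from h import *
togo(st(),[.528,.1367,.0153],11.25)
```

```text
t 12.6 p [0.5279 0.1366 0.0155] yaw 11.36 tilt [0.0014 0.0006] F [ 0.1  1.4 -4.5] T [0.   0.02 0.08] w 30.8
cm [ 0.01 -0.01  0.02] turn [-0.    -0.001  0.002]
```

No floor contact yet, since the force still equals the weight. I'll make small steps until it touches.

{"name": "play_rows", "arguments": {"rows": "0 0 0.12 0 0 0;0 0 0 0 0 0"}}

```text
t: 12.8
eef_pos: [0.5285, 0.1368, 0.0155]
eef_rot: [[0.98, 0.197, 0.003], [0.197, -0.98, 0.001], [0.003, -0.0, -1.0]]
force: [-0.2, 1.0, -5.3]
grip_width: 0.355
```

{"name": "play_rows", "arguments": {"rows": "0 0 0.12 0 0 0;0 0 0 0 0 0"}}

```text
t: 13.0
eef_pos: [0.5289, 0.1369, 0.0153]
eef_rot: [[0.98, 0.197, 0.003], [0.197, -0.98, 0.001], [0.004, 0.0, -1.0]]
force: [0.0, 0.1, -4.6]
grip_width: 0.354
```

{"name": "play_rows", "arguments": {"rows": "0 0 0.2 0 -0.003 0;0 0 0.05 0 0 0"}}

```text
t: 13.2
eef_pos: [0.529, 0.137, 0.0153]
eef_rot: [[0.98, 0.197, 0.001], [0.197, -0.98, -0.001], [0.001, 0.001, -1.0]]
force: [-1.0, -0.0, -4.5]
grip_width: 0.363
```

{"name": "play_rows", "arguments": {"rows": "0 0 0.15 0 -0.001 0;0 0 0.1 0 0 0"}}

```text
t: 13.4
eef_pos: [0.5291, 0.137, 0.0153]
eef_rot: [[0.98, 0.197, -0.0], [0.197, -0.98, -0.001], [-0.0, 0.001, -1.0]]
force: [-3.0, -0.1, 4.7]
grip_width: 0.358
```

It touches the floor at TCP z 15.3 mm, exactly as predicted. I'll slide along the channel towards the plate, with slight relief upward.

{"name": "play_rows", "arguments": {"rows": "-0.4 0 -0.05 0 0 0;-0.4 0 0 0 0 0;-0.3 0 0 0 0 0;0 0 0 0 0 0;0 0 0 0 0 0"}}

```text
t: 13.9
eef_pos: [0.5191, 0.1351, 0.0153]
eef_rot: [[0.981, 0.196, 0.003], [0.196, -0.981, 0.0], [0.003, 0.001, -1.0]]
force: [0.7, 1.1, -0.9]
grip_width: 0.354
```

Run:
```python
from h import *
togo(st(),[.5055,.1322,.0153],11.28)
```

```text
t 13.9 p [0.5191 0.1351 0.0153] yaw 11.33 tilt [0.0035 0.0001] F [ 0.7  1.1 -0.9] T [-0.02  0.01 -0.  ] w 30.2
cm [-1.39  0.02 -0.01] turn [ 0.001 -0.003  0.001]
```

{"name": "play_rows", "arguments": {"rows": "-0.3 0 0 0 -0.003 0;-0.2 0 0 0 0 0;-0.2 0 0 0 0 0"}}

```text
t: 14.2
eef_pos: [0.5141, 0.1341, 0.0154]
eef_rot: [[0.981, 0.196, 0.004], [0.196, -0.981, 0.001], [0.005, -0.0, -1.0]]
force: [2.6, 0.8, -4.9]
grip_width: 0.357
```

{"name": "play_rows", "arguments": {"rows": "-0.2 0 0 0 0 0;-0.2 0 0 0 0 0"}}

```text
t: 14.4
eef_pos: [0.5122, 0.1338, 0.0156]
eef_rot: [[0.981, 0.196, 0.009], [0.196, -0.981, 0.002], [0.01, -0.001, -1.0]]
force: [4.1, 0.8, -5.5]
grip_width: 0.36
```

Run:
```python
from h import *
o=st();togo(o,[.5055,.1322,.0153],11.28);print('tool F',np.array(o['eef_rot']).T@o['force'])
```

```text
t 14.4 p [0.5122 0.1338 0.0156] yaw 11.3 tilt [0.0094 0.0024] F [ 4.1  0.8 -5.5] T [ 0.2  -0.93  0.01] w 30.7
cm [-0.69  0.03  0.02] turn [-0.001 -0.01   0.   ]
tool F [ 4.16099211 -0.00646025  5.57397123]
```

Contact is as predicted: 4.2 N against the spring law's d of about 3 mm. I'll push further and correct the small pitch.

{"name": "play_rows", "arguments": {"rows": "-0.35 0 0.05 0 -0.01 0;-0.3 0 0.03 0 -0.005 0;-0.3 0 0.03 0 -0.005 0"}}

```text
t: 14.7
eef_pos: [0.5088, 0.1331, 0.0154]
eef_rot: [[0.981, 0.196, 0.002], [0.196, -0.981, 0.002], [0.002, -0.002, -1.0]]
force: [7.2, 2.3, -8.4]
grip_width: 0.357
```

Run:
```python
from h import *
o=st();togo(o,[.5055,.1322,.0153],11.28);print('tool F',np.array(o['eef_rot']).T@o['force'])
```

```text
t 14.7 p [0.5088 0.1331 0.0154] yaw 11.28 tilt [0.002  0.0023] F [ 7.2  2.3 -8.4] T [ 0.28 -1.57 -0.07] w 30.5
cm [-0.34  0.03  0.01] turn [-0.002 -0.002 -0.   ]
tool F [ 7.49809378 -0.83651175  8.4512619 ]
```

{"name": "play_rows", "arguments": {"rows": "-0.4 0 0.05 -0.002 -0.005 0;-0.35 0 0.04 0 -0.005 0;-0.35 0 0.04 0 -0.005 0"}}

```text
t: 15.0
eef_pos: [0.5076, 0.1329, 0.0157]
eef_rot: [[0.981, 0.195, 0.007], [0.195, -0.981, 0.003], [0.008, -0.002, -1.0]]
force: [8.0, 2.4, -9.7]
grip_width: 0.357
```

Run:
```python
from h import *
for i in range(4):
    o=st();read_camera('top')
togo(o,[.5055,.1322,.0153],11.28);print('tool F',np.array(o['eef_rot']).T@o['force'])
```

```text
t 15.0 p [0.5076 0.1329 0.0157] yaw 11.24 tilt [0.0071 0.0032] F [ 8.   2.4 -9.7] T [ 0.35 -1.84 -0.02] w 30.5
t 15.05 p [0.5075 0.1328 0.0156] yaw 11.24 tilt [0.007  0.0032] F [ 8.2  1.3 -8.9] T [ 0.38 -1.79 -0.03] w 30.6
t 15.1 p [0.5076 0.1329 0.0157] yaw 11.24 tilt [0.0071 0.0032] F [ 8.3  1.5 -9.3] T [ 0.31 -1.83 -0.02] w 30.4
t 15.15 p [0.5076 0.1328 0.0157] yaw 11.24 tilt [0.0071 0.0032] F [ 7.8  1.  -7.9] T [ 0.35 -1.87  0.02] w 30.5
cm [-0.22  0.02  0.03] turn [-0.002 -0.008 -0.001]
tool F [7.79647361 0.53969212 7.94575793]
```

{"name": "play_rows", "arguments": {"rows": "-0.45 0 0.1 -0.002 -0.014 0;-0.45 0 0.08 -0.001 -0.012 0;-0.45 0 0.08 -0.001 -0.01 0;-0.45 0 0.08 -0.001 -0.01 0"}}

```text
t: 15.6
eef_pos: [0.5065, 0.1326, 0.0153]
eef_rot: [[0.981, 0.194, -0.004], [0.194, -0.981, -0.001], [-0.004, 0.0, -1.0]]
force: [8.9, 1.2, -9.1]
grip_width: 0.355
```

```bash
cat > s.py <<'E'
from h import *
f=[]
for i in range(4):
    o=get_obs();f.append(np.array(o['eef_rot']).T@o['force']);read_camera('top')
togo(st(),[.5055,.1322,.0153],11.28);print('tool F',np.mean(f,0))
E
python3 s.py
```

```text
t 15.8 p [0.5065 0.1326 0.0153] yaw 11.19 tilt [-0.0042 -0.0011] F [ 8.7  1.9 -8.5] T [ 0.4  -2.09  0.01] w 30.7
cm [-0.1   0.02  0.  ] turn [ 0.     0.004 -0.002]
tool F [ 8.65827623 -0.10093851  9.17521877]
```

{"name": "play_rows", "arguments": {"rows": "-0.55 0 0.08 0 -0.006 -0.002;-0.55 0 0.08 0 -0.008 -0.002;-0.52 0 0.08 0 -0.008 0;-0.52 0 0.08 0 -0.008 0"}}

```text
t: 16.2
eef_pos: [0.5049, 0.1324, 0.0157]
eef_rot: [[0.981, 0.196, 0.005], [0.196, -0.981, 0.005], [0.006, -0.004, -1.0]]
force: [9.5, 2.8, -10.0]
grip_width: 0.362
```

```bash
python3 s.py
python3 - <<'E'
from h import *
d=shot('wrist','w9');s=read_camera('scene')
im=s['img'][...,::-1];p=proj(s,[.47,.125,.03])[0].astype(int);print(p)
a=cv2.resize(im[p[1]-55:p[1]+65,p[0]-80:p[0]+80],None,fx=5,fy=5,interpolation=cv2.INTER_CUBIC);cv2.imwrite('pics/s9.png',a)
for c in('top','scene'):
  if c=='top':read_camera(c)
  for q in('fence_plate','cheeks'):print(c,q,spots(c,q)[:1])
st()
E
```

```text
t 16.4 p [0.5049 0.1324 0.0157] yaw 11.32 tilt [0.0053 0.0049] F [ 10.3   1.9 -10.4] T [ 0.42 -2.23 -0.04] w 30.6
cm [0.06 0.03 0.04] turn [-0.004 -0.006  0.001]
tool F [10.09752039 -0.14411059  9.99797246]
[342 189]
top fence_plate []
top cheeks [([0.4645, 0.1254, 0.013], 0.84)]
scene fence_plate []
scene cheeks [([0.4705, 0.1197, 0.0083], 0.6)]
t 16.75 p [0.5049 0.1324 0.0157] yaw 11.33 tilt [0.0053 0.0049] F [10.5  1.9 -9.6] T [ 0.47 -2.26 -0.05] w 30.7
```

The push is 10.1 N with the plate about 10.5 mm back. I'll do one small trim to level the 0.3° pitch and settle the part's 0.4 mm height.

{"name": "play_rows", "arguments": {"rows": "-0.5 0 0.13 -0.006 -0.014 0;-0.5 0 0.12 -0.003 -0.011 0;-0.5 0 0.1 -0.003 -0.01 0;-0.5 0 0.1 -0.003 -0.01 0"}}

```text
t: 17.15
eef_pos: [0.5057, 0.1323, 0.0157]
eef_rot: [[0.981, 0.194, 0.004], [0.194, -0.981, -0.007], [0.003, 0.008, -1.0]]
force: [8.8, 2.0, -8.7]
grip_width: 0.361
```

```bash
python3 s.py
```

```text
t 17.35 p [0.5056 0.1323 0.0157] yaw 11.21 tilt [ 0.0042 -0.0074] F [ 9.5  0.7 -9. ] T [ 0.44 -2.13  0.05] w 30.3
cm [-0.02  0.    0.04] turn [ 0.008 -0.003 -0.001]
tool F [9.09958838 0.20531718 8.82575426]
```

{"name": "play_rows", "arguments": {"rows": "-0.55 0 0.13 0.006 -0.012 -0.001;-0.55 0 0.12 0 -0.011 0;-0.53 0 0.12 0 -0.01 0;-0.53 0 0.12 0 -0.01 0"}}

```text
t: 17.75
eef_pos: [0.5054, 0.1324, 0.0158]
eef_rot: [[0.981, 0.194, 0.002], [0.194, -0.981, 0.002], [0.003, -0.002, -1.0]]
force: [8.7, 2.0, -7.1]
grip_width: 0.359
```

```bash
python3 s.py
```

```text
t 17.95 p [0.5053 0.1324 0.0158] yaw 11.21 tilt [0.0023 0.0024] F [ 9.8  2.7 -8.7] T [ 0.41 -2.14  0.01] w 30.8
cm [0.02 0.02 0.05] turn [-0.002 -0.003 -0.001]
tool F [9.71566276 0.18469665 7.91430127]
```

The part is level to 0.2° with 9.7 N of push, but about 0.5 mm high. I'll press it lightly down onto the channel floor.

{"name": "play_rows", "arguments": {"rows": "-0.53 0 0.22 -0.001 -0.012 0;-0.53 0 0.22 0 -0.011 0;-0.53 0 0.22 0 -0.011 0;-0.53 0 0.22 0 -0.011 0"}}

```text
t: 18.35
eef_pos: [0.5074, 0.1328, 0.0156]
eef_rot: [[0.981, 0.194, 0.004], [0.194, -0.981, 0.004], [0.004, -0.004, -1.0]]
force: [8.4, 1.5, -1.4]
grip_width: 0.355
```

```bash
python3 s.py
```

```text
t 18.55 p [0.5073 0.1328 0.0156] yaw 11.18 tilt [0.0036 0.0043] F [ 8.2  1.3 -1.7] T [ 0.24 -1.65 -0.02] w 30.6
cm [-0.19  0.03  0.03] turn [-0.003 -0.004 -0.002]
tool F [8.2838315  0.53179631 1.96040611]
```

The floor now carries part of the weight, so the part is seated. I'll restore the push.

{"name": "play_rows", "arguments": {"rows": "-0.65 0 0.18 -0.002 -0.012 -0.001;-0.65 0 0.18 -0.001 -0.012 -0.001;-0.65 0 0.18 0 -0.012 0;-0.65 0 0.18 0 -0.012 0"}}

```text
t: 18.95
eef_pos: [0.5046, 0.1323, 0.0157]
eef_rot: [[0.981, 0.195, 0.003], [0.195, -0.981, 0.004], [0.004, -0.004, -1.0]]
force: [10.4, 2.3, -6.8]
grip_width: 0.357
```

```bash
python3 s.py
```

```text
t 19.15 p [0.5047 0.1323 0.0157] yaw 11.22 tilt [0.0029 0.0044] F [10.7  2.2 -6.4] T [ 0.35 -2.28 -0.02] w 30.4
cm [0.08 0.03 0.04] turn [-0.004 -0.004 -0.001]
tool F [10.50250293  0.09869608  6.41082499]
```

{"name": "play_rows", "arguments": {"rows": "-0.62 0 0.18 -0.002 -0.012 0;-0.62 0 0.18 -0.001 -0.012 0;-0.62 0 0.18 0 -0.012 0"}}

```text
t: 19.45
eef_pos: [0.5048, 0.1323, 0.0158]
eef_rot: [[0.981, 0.194, 0.005], [0.194, -0.981, 0.004], [0.005, -0.003, -1.0]]
force: [9.9, 1.5, -6.8]
grip_width: 0.357
```

```bash
python3 s.py
```

```text
t 19.65 p [0.5048 0.1323 0.0157] yaw 11.17 tilt [0.0046 0.0043] F [ 9.9  1.8 -6.1] T [ 0.39 -2.19 -0.01] w 30.4
cm [0.07 0.02 0.04] turn [-0.003 -0.005 -0.002]
tool F [10.39452267  0.5469229   6.40757055]
```

The push is steady at about 10.2 N with the grip held, and the pose isn't changing. I'm handing in.

Run:
```python
from h import *
st();print(sign_off());st()
```

```text
t 19.65 p [0.5048 0.1323 0.0157] yaw 11.17 tilt [0.0046 0.0043] F [ 9.9  1.8 -6.1] T [ 0.39 -2.19 -0.01] w 30.4
the job is handed in; nothing more can be done
None
the job is handed in; nothing more can be done
```

The manifold is lying in the jig channel, plain end against the fence plate. I handed in at 19.65 s with the arm still gripping it and pushing.

**Last checks**
- **Push:** 10.4 N along the channel in the last reading. The part's position puts the plate about 10.7 mm back, so about 0.7 mm past level with the cheeks and well short of the 22 mm stop.
- **Squareness:** the part is within about 0.1° of the channel direction and tilted about 0.4°.
- **Height:** it sits 0 to 0.4 mm above the height where it first touched the floor. The vertical force suggests it is mostly held by the gripper rather than resting fully on the floor.
- **Grip:** the opening stayed at about 30.5 mm under 70 N, with no sign of slipping.

**What disagreed or failed**
- **First grasp:** it closed above the block without touching it. In the wrist picture the fingertips were about 25–30 mm farther back than described, so I opened, went lower and gripped properly.
- **Plate position:** it was never seen directly. The final picture could not be viewed because the picture limit was reached, and the networks did not find the plate in either outside view. It rests on the jig fit, the part's position and the spring force, which agreed to within about 0.5 N.
- **Bystanders:** I did not check them afterwards. The moves stayed clear of them, and the only contacts felt were with the manifold, channel floor and plate.

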